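# Level the sprung bench shelf in a spare-parts store

## Robot

A 6-joint arm with a two-finger parallel gripper is mounted at the origin on the work surface. World frame = base frame: x ahead of the robot, y to its left, z up, the work surface at z = 0. Lengths are in mm, angles in rad, forces in N, time in s.
With the tool pointing down it reaches from about 325 to 900 mm from the base axis. Payload 6.1 kg.
Tool frame: the origin (TCP) lies midway between the tips of the shut fingers; the grasp point (between the pads) lies 19 mm behind it (env.grasp_offset is the distance from the TCP to the grasp point, in mm); x points along the fingers, y is the direction in which the jaws open and shut, and the axes are right-handed (so a half turn about x gives the same grasp; the last joint's range is limited). The gripper opens to 85 mm and grips with 20 to 120 N. Pads are 22 mm wide; open, the fingers measure 114 mm over their backs; the gripper's body (76 mm by 85 mm) begins 54 mm behind the grasp point. The pads swing forward as they close: fully open they stand 13 mm farther back than shut.
Start: joints at [-1.335, 0.22, 1.526, -0, 1.395, -0.126], TCP at [221.216, -584.533, 231.3] pointing down, gripper open.
Joint ranges: [-2.98, 2.98], [-0.91, 2.08], [0.09, 2.57], [-1.24, 4.39], [0.2, 2.65], [-2.68, 2.68]. Speed limits (rad/s): [2.57, 2.57, 3.01, 3.14, 3.14, 3.14].

## Interface

Orientations are given as a unit quaternion [x, y, z, w].
In Python, from workcell import env gives the robot as it stands. Calls block until the motion is done:
- env.move_pose(position, orientation): joint-space move of the TCP to a pose.
- env.move_straight(position, rot=None, vel=150): straight line of the TCP; rot=None keeps the orientation; vel is the mean speed in mm/s.
- env.set_joints(angles): joint-space move.
- env.set_gripper(opening): finger opening in mm; the grip force is fixed at half the most; returns when the fingers have stopped.
- env.sleep(seconds).
- env.solve_ik(position, orientation): joint angles nearest the present ones, or None.
- env.observe(): the state.
- env.snapshot(name): name is "scene" or "top" or "wrist"; returns (picture, depth): 400x640x3 uint8, red, green, blue; 400x640 float32, mm along the optical axis (not along the pixel's ray), 0 where there is no reading.
- env.camera_info(name): a dict with "fx", "fy", "cx", "cy" (pixels), "k1" (the pictures are not rectified: a ray, as slopes to the right and down, at radius r is drawn at 1 + k1 r^2 times it, then the intrinsics apply), "extrinsics" (4x4, takes a point from world to camera coordinates); the wrist camera has in their place "hand_eye" (4x4, takes a point from camera to tool coordinates, whose origin is the TCP and whose axes are the tool frame's). Camera axes: x right, y down, z forward; pixel columns grow to the right and rows downward; lengths in mm; the calibration is good to about 2 mm. A picture is of the moment at which its call begins: read the wrist's pose just before it. camera_info takes no time and is no camera call.
A pose or a line that the arm cannot do raises env.IKError and nothing moves.
- env.finish_job(): hands the job in, once; it reports no verdict.
The state is a dict: "time_s": time; "joint_positions": joint angles; "joint_velocities": joint speeds; "joint_torque": joint torques, N m; "position": TCP position; "eef_rot": TCP orientation; "ft_force": force on the tool from outside, world axes, zero at the start; "moment": the same for the moment, N m; "gripper_width": finger opening in mm.
Only numpy, scipy, OpenCV 4.12 (cv2) and the standard library are available. Lean on these libraries where they do the work, as an engineer would, in place of code of your own. Each camera call takes 0.05 s, during which the arm holds its last target.

## Task

The small bench shelf must be level when it is loaded: lay the spirit level lengthwise on the dark strip of the shelf, right way up, and let go, then turn the black bar knob of the shelf's levelling foot until the bubble stands between its two lines while the level is pressed down so far that the sprung shelf board rests firmly on its foot. Finish while holding: with the gripper still pressing the level down on the shelf, the board down on its foot and the bubble between the lines. Leave the other goods on the bench where they are.

Things in the scene. Friction and masses are not known exactly. Their poses are not given: they have to be found in the camera images.
- level_mid (a point): Centre (22 above the underside) of the loose spirit level: bare aluminium bar 230 long (x) x 30 wide (y) x 44 high (z up), black end caps, 0.4 kg. A window 112 x 24 with the vial is flush in the middle of its flat top; press on the bare top 60 to 110 from the middle, on the half nearer the foot. It starts upright on the bench. mm.
- bubble_mid (a point): Middle of the pale bubble (22 mm long, 13 wide) in the window on top of the level, 45 mm above its underside. It moves along the level's x axis to the higher end, 0.65 mm per 0.001 rad of slope, at most 36 mm from the middle, and takes about 1 s to settle. Between the two black lines (15 mm either side of the middle) it is within 4 mm of the middle.
- seat (a point): Middle of the dark strip (36 x 236 mm) on top of the grey shelf board (150 x 350 mm), about 72 mm above the bench. z: up out of the board; y: along the strip from the pivoted end to the levelling foot. Pivot line 120 mm from this point towards -y, the foot's screw 190 mm towards +y. The level goes on with its middle here and its length along y, either way round.
- shelf (a joint): Angle (rad) of the board above its rest on the levelling foot: a spring lifts it 0.030 when not pressed, also with the level lying on it; 0 = down on its foot. About 3 to 5 N on the half of the level nearer the foot bring it down (free end sinks 10 mm); the bubble counts only then. Press with some 6 to 20 N.
- foot (a joint): Turn (rad) of the levelling foot's screw, growing clockwise seen from above. Clockwise raises the foot end of the board: 0.019 rad of slope per rad of turn, i.e. 12 mm of bubble travel. The value at which the board is level differs each time. Stiff (0.15 N m), stays where left; range -3 to 5, starts near 0, correction under 3 rad.
- foot_grip (a point): Middle of the foot's black bar knob, upright over the foot end of the shelf: the bar is 50 long (its x axis), 14 thick (y) and 34 high, centre about 135 above the bench. It turns about the vertical through this point and stays at this height. Grip it across its thickness from above.
- carton_red: Bystander, to be left alone: red carton 90 x 120 x 60, beyond the shelf (mm).
- carton_brown: Bystander, to be left alone: brown carton 100 x 80 x 70, beyond the shelf (mm).
- tape: Bystander, to be left alone: empty cardboard tape core, 90 across, 48 tall, near the robot (mm).
- screwdriver: Bystander, to be left alone: screwdriver lying near the robot (origin under its middle) (mm).
- oil_can: Bystander, to be left alone: grey can 54 across, 120 tall, beyond the shelf (mm).
- bearing: Bystander, to be left alone: steel bearing ring 52 across, 16 tall, between the robot and the foot end of the shelf (mm).
- packet: Bystander, to be left alone: flat red packet 70 x 100 x 22, left of the spirit level (mm).
- bin_blue: Bystander, to be left alone: open blue parts bin 160 x 160 x 90, right of the shelf (mm).

How it is judged:
By the outcome, as a careful person would: the job done as asked, in the order asked, and still so for the second after the job is handed in, while the arm keeps its last pose, push and grip.
It also fails if it takes over 72 s, if anything falls off the work surface, if the arm or the gripper's body presses on something with over 40 N, if the wrist force passes 120 N, or if a joint passes its speed limit or range.

## Working session

There is one attempt and no reset: what is moved stays moved. The work goes in short steps, each a Python script; the robot and the scene stay as the last script left them, time stands still between calls to the robot, and variables do not carry over. Pictures are saved under pics/ and viewed, and the job is handed in when it is done.

```bash
ls; mkdir -p pics; cat > h.py <<'E'
import numpy as np, cv2
from workcell import env
from scipy.spatial.transform import Rotation as R
def save(name,f,pic): cv2.imwrite('pics/'+f+'.png',pic[:,:,::-1])
def snap(name,f):
    o=env.observe(); p,d=env.snapshot(name); save(name,f,p); np.savez('/tmp/'+f+'.npz',p=p,d=d,pos=o['position'],rot=o['eef_rot']); return p,d,o
def cam2world(name,pos=None,rot=None):
    c=env.camera_info(name)
    if 'extrinsics' in c: return np.linalg.inv(np.array(c['extrinsics']))
    T=np.eye(4);T[:3,:3]=R.from_quat(rot).as_matrix();T[:3,3]=pos
    return T@np.array(c['hand_eye'])
def rays(name,uv):
    c=env.camera_info(name);uv=np.atleast_2d(np.float64(uv))
    K=np.array([[c['fx'],0,c['cx']],[0,c['fy'],c['cy']],[0,0,1.]])
    return cv2.undistortPointsIter(uv.reshape(-1,1,2),K,np.array([c['k1'],0,0,0.]),None,None,(3,50,1e-9)).reshape(-1,2)
def world(name,uv,z=None,depth=None,pos=None,rot=None):
    n=rays(name,uv);T=cam2world(name,pos,rot);d=np.c_[n,np.ones(len(n))]
    if depth is not None: return (d*np.atleast_1d(depth)[:,None])@T[:3,:3].T+T[:3,3]
    w=d@T[:3,:3].T; return T[:3,3]+w*((z-T[2,3])/w[:,2])[:,None]
def loadw(f): 
    a=np.load('/tmp/'+f+'.npz');return a['p'],a['d'],a['pos'],a['rot']
def down(yaw): # tool x down, tool y at angle yaw in world
    x=np.array([0,0,-1.]);y=np.array([np.cos(yaw),np.sin(yaw),0]);return R.from_matrix(np.c_[x,y,np.cross(x,y)]).as_quat()
E
python3 - <<'E'
from h import *
o=env.observe();print(o['time_s'],o['position'],o['eef_rot'],o['ft_force'],R.from_quat(o['eef_rot']).as_matrix().round(2))
snap('top','top0');snap('scene','scene0')
for n in('top','scene','wrist'):print(env.camera_info(n))
E
```

```text
pics
0.0 [ 221.09407177 -583.94521781  230.2126331 ] [-0.69552475 -0.12790647  0.6956076  -0.12655171] [-0.19384626 -0.25830131  0.60251612] [[-0.    0.35 -0.94]
 [ 0.   -0.94 -0.35]
 [-1.   -0.   -0.  ]]
{'fx': 362.57545200522503, 'fy': 362.57545200522503, 'cx': 324.8521496160996, 'cy': 199.96348001048318, 'k1': 0.005694475622723362, 'extrinsics': array([[ 2.83628407e-02, -9.99046203e-01,  3.31999172e-02,
        -3.45683061e+01],
       [-9.95430120e-01, -3.12587270e-02, -9.02317485e-02,
         5.42355109e+02],
       [ 9.11834729e-02, -3.04889688e-02, -9.95367267e-01,
         1.21082074e+03],
       [ 0.00000000e+00,  0.00000000e+00,  0.00000000e+00,
         1.00000000e+00]])}
{'fx': 398.81467444127753, 'fy': 398.81467444127753, 'cx': 317.2745716126219, 'cy': 201.39599123332812, 'k1': -0.008248773439034669, 'extrinsics': array([[-7.45631824e-01,  6.66145766e-01, -1.68226434e-02,
         4.10281108e+02],
       [ 4.61861015e-01,  4.98444043e-01, -7.33647012e-01,
        -1.66663576e+02],
       [-4.80330704e-01, -5.54800283e-01, -6.79322501e-01,
         1.35212468e+03],
       [ 0.00000000e+00,  0.00000000e+00,  0.00000000e+00,
         1.00000000e+00]])}
{'fx': 303.06277037898263, 'fy': 303.06277037898263, 'cx': 314.0752970969805, 'cy': 200.3148680623491, 'k1': -0.024079006026886327, 'hand_eye': array([[ 4.82949350e-04, -2.95193272e-01,  9.55437439e-01,
        -1.42910567e+02],
       [ 9.99999816e-01,  4.92253477e-04, -3.53387185e-04,
         8.58452308e-01],
       [-3.65999882e-04,  9.55437434e-01,  2.95193456e-01,
        -7.57390147e+01],
       [ 0.00000000e+00,  0.00000000e+00,  0.00000000e+00,
         1.00000000e+00]])}
```

View pics/top0.png

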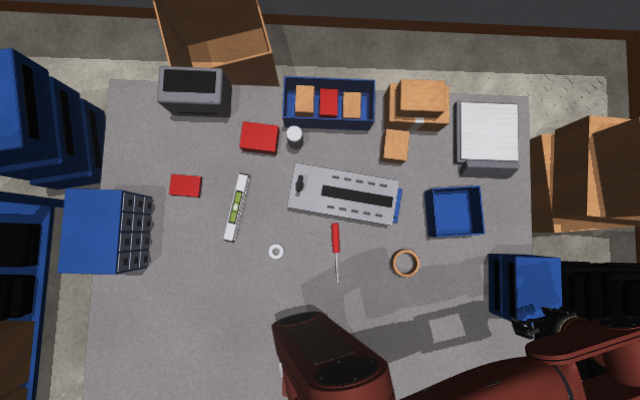

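View pics/scene0.png

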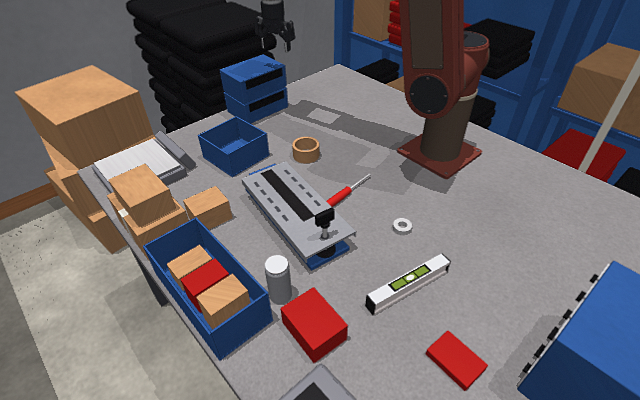

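The top view shows the level with its middle at about (237,208), the dark strip from (322,190) to (393,203), and the knob near (299,184). I'll zoom in and measure these.

```bash
python3 - <<'E'
from h import *
p,d,_,_=loadw('top0')
c=p[150:260,210:410]; cv2.imwrite('pics/top0c.png',cv2.resize(c,None,fx=4,fy=4,interpolation=cv2.INTER_CUBIC)[:,:,::-1])
def at(uv): 
    return world('top',[uv],depth=[d[uv[1],uv[0]]])[0].round(1)
for uv in [(237,208),(232,232),(299,184),(358,196),(330,192),(390,202),(276,252)]:print(uv,at(uv))
E
```

```text
(237, 208) [505.3 272.8  46.2]
(232, 232) [425.7 285.5  44.9]
(299, 184) [577.9  66.  153.1]
(358, 196) [ 555.3 -125.6   72.5]
(330, 192) [565.7 -33.1  71.7]
(390, 202) [ 538.9 -231.9   71.7]
(276, 252) [361.8 142.7   1.1]
```

View pics/top0c.png

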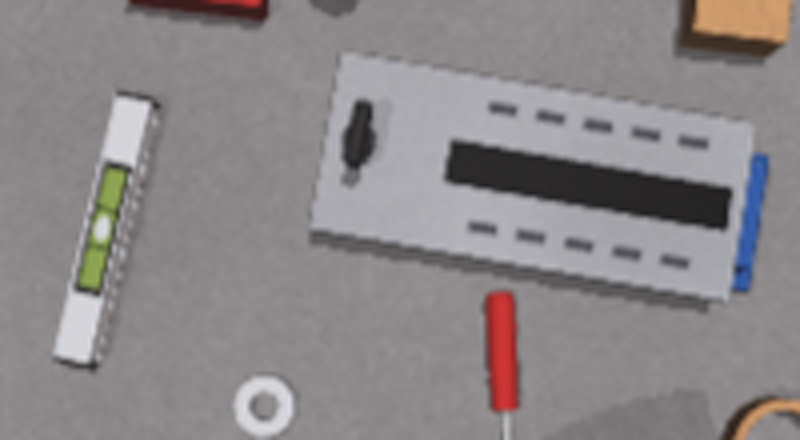

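```bash
python3 - <<'E'
from h import *
p,d,_,_=loadw('top0')
vv,uu=np.mgrid[100:300,200:430]
W=world('top',np.c_[uu.ravel(),vv.ravel()],depth=d[100:300,200:430].ravel())
P=p[100:300,200:430].reshape(-1,3).astype(int)
def rect(m,n):
    q=W[m]; r=cv2.minAreaRect(q[:,:2].astype(np.float32)); print(n,m.sum(),r,np.median(q[:,2]),q[:,:2].mean(0))
m=(W[:,2]>38)&(W[:,2]<52)&(W[:,1]>225)&(W[:,1]<320)&(W[:,0]>370)&(W[:,0]<640);rect(m,'level')
m=(W[:,2]>64)&(W[:,2]<82)&(P.sum(1)<130)&(W[:,1]<10)&(W[:,1]>-260)&(abs(W[:,0]-555)<80);rect(m,'strip')
m=(W[:,2]>140)&(W[:,2]<165)&(abs(W[:,1]-66)<40)&(abs(W[:,0]-578)<50);rect(m,'knob')
m=(W[:,2]>64)&(W[:,2]<82)&(W[:,1]<160)&(W[:,1]>-280)&(abs(W[:,0]-555)<150);rect(m,'board')
E
```

```text
level 656 ((511.2132263183594, 280.2893371582031), (31.856725692749023, 229.96438598632812), 79.47115325927734) 45.086456600719316 [509.77282299 279.66482089]
strip 597 ((555.5988159179688, -122.42449951171875), (229.58761596679688, 31.618972778320312), 81.73607635498047) 72.7547263843403 [ 554.60911202 -128.77652974]
knob 76 ((584.148681640625, 67.49671936035156), (13.83511734008789, 49.33014678955078), 80.06767272949219) 152.1202875647475 [583.57970774  67.09938109]
board 4897 ((608.613037109375, -89.2513427734375), (364.1670227050781, 243.45657348632812), 81.91410827636719) 71.45770837448117 [565.35611564 -86.66190599]
```

```bash
python3 - <<'E'
from h import *
for n,pos,yaws in [('level',(511,280,9),(79.5,-100.5)),('seat',(555.6,-122.4,85),(-8.3,171.7)),('press',(568,-38,115),(-8.3,171.7,81.7,-98.3)),('knob',(584,67.5,118),(80,-100,140,20,-40,200,260))]:
    for y in yaws:
        q=env.solve_ik(pos,down(np.radians(y)));print(n,y,None if q is None else np.round(q,2))
E
```

```text
level 79.5 [ 0.37  0.38  1.78 -0.    0.98 -1.02]
level -100.5 [ 0.37  0.38  1.78 -0.    0.98  2.12]
seat -8.3 [-0.36  0.24  1.8  -0.    1.11 -0.21]
seat 171.7 None
press -8.3 [-0.21  0.2   1.78 -0.    1.16 -0.06]
press 171.7 None
press 81.7 [-0.21  0.2   1.78 -0.    1.16 -1.63]
press -98.3 [-0.21  0.2   1.78 -0.    1.16  1.51]
knob 80 [-0.02  0.24  1.73 -0.    1.18 -1.42]
knob -100 [-0.02  0.24  1.73 -0.    1.18  1.73]
knob 140 [-0.02  0.24  1.73 -0.    1.18 -2.46]
knob 20 [-0.02  0.24  1.73  0.    1.18 -0.37]
knob -40 [-0.02  0.24  1.73 -0.    1.18  0.68]
knob 200 None
knob 260 [-0.02  0.24  1.73 -0.    1.18  1.73]
```

```bash
python3 - <<'E'
from h import *
env.move_pose([500,265,200],down(np.radians(79.5)))
snap('wrist','w1'); o=env.observe();print(o['time_s'],o['position'])
E
```

```text
3.2833 [500.3825661  264.38421575 199.99200201]
```

View pics/w1.png

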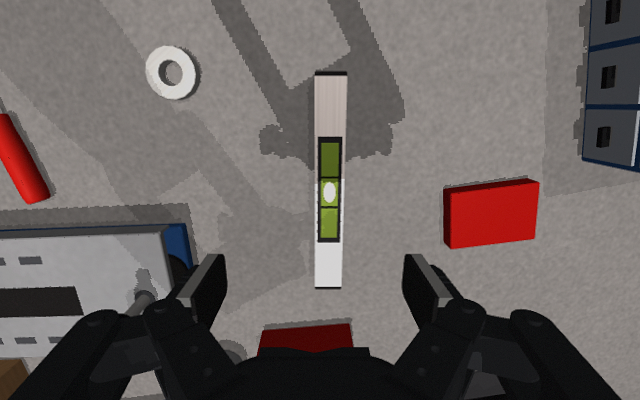

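The level's top face has corners at (315,73), (347,73), (341,289) and (315,288), and the bubble is at (330,192). Next I'll compare the pose from these pixels with the top-camera one.

```bash
python3 - <<'E'
from h import *
p,d,pos,rot=loadw('w1')
W=world('wrist',[(315,72),(348,72),(341.5,289),(315,289),(330,192)],z=44,pos=pos,rot=rot);print(W.round(1))
a,b=(W[0]+W[1])/2,(W[2]+W[3])/2;print((a+b)/2,np.degrees(np.arctan2(*(b-a)[1::-1])),np.linalg.norm(b-a))
vv,uu=np.mgrid[60:300,290:370]
Q=world('wrist',np.c_[uu.ravel(),vv.ravel()],depth=d[60:300,290:370].ravel(),pos=pos,rot=rot)
m=(Q[:,2]>38)&(Q[:,2]<50);r=cv2.minAreaRect(Q[m][:,:2].astype(np.float32));print(r,np.median(Q[m][:,2]))
E
```

```text
[[397.  284.1  44. ]
 [402.5 313.8  44. ]
 [627.6 272.   44. ]
 [622.  242.4  44. ]
 [512.1 278.4  44. ]]
[512.2523083  278.07321143  44.        ] -10.507783189538994 228.87648349964135
((511.9901428222656, 277.9256286621094), (29.84736442565918, 230.382568359375), 79.50094604492188) 44.71711847215346
```

```bash
python3 - <<'E'
from h import *
q=down(np.radians(79.5))
env.move_pose([512,278,70],q)
env.move_straight([512,278,9],vel=120)
env.set_gripper(24)
o=env.observe();print(o['time_s'],o['gripper_width'],o['ft_force'])
env.move_straight([512,278,190],vel=150)
o=env.observe();print(o['time_s'],o['position'],o['gripper_width'],o['ft_force'])
# look at the strip from above, already at placing yaw
env.move_pose([500,-100,240],down(np.radians(-8.3)))
snap('wrist','w2');snap('scene','s2'); o=env.observe();print(o['time_s'],o['position'],o['joint_positions'])
E
```

```text
5.075 29.14523687087602 [-1.09324077 -0.85896405  4.87679064]
6.4333 [511.23199504 277.6819793  188.58834241] 29.094611152661297 [ 0.15789013 -0.4253492  -4.15248131]
7.9583 [500.19299444 -98.91901261 239.72779055] [-3.50207399e-01 -6.30059528e-02  1.81124905e+00  2.97375744e-04
  1.39383999e+00 -2.07639264e-01]
```

View pics/w2.png

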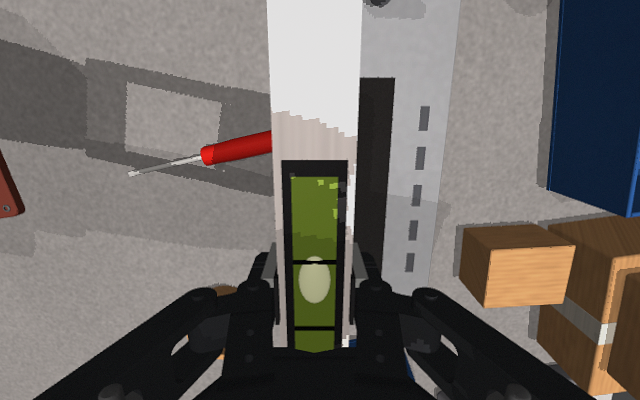

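View pics/s2.png

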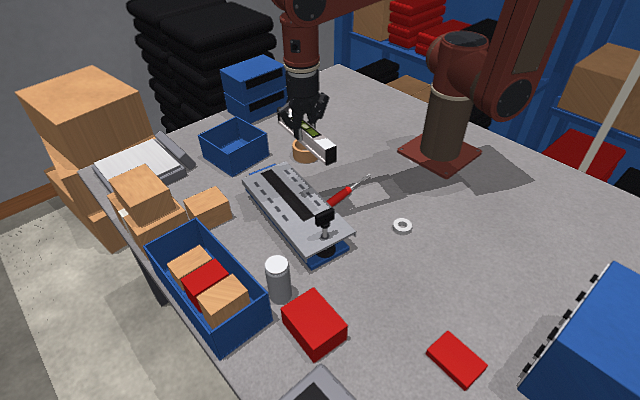

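The level is held squarely. The strip's foot-end corner is visible at (395,78), with its long edge running down from there. I'll use these to check the seat.

```bash
python3 - <<'E'
from h import *
p,d,pos,rot=loadw('w2')
g=p.astype(int).sum(2)
pts=[];
for v in range(82,250,6):
    r=g[v,362:420]; i=np.argmax(np.diff(r)); pts.append((362+i+.5,v))
pts=np.array(pts); 
pe=[(u,50+np.argmin(np.diff(g[50:110,u]))+.5) for u in range(366,392,4)]
def dep(q): return [d[int(v),int(u)+3] for u,v in q]
A=world('wrist',pts,depth=dep(pts),pos=pos,rot=rot);B=world('wrist',pe,z=74,pos=pos,rot=rot)
print(pts[:3],pts[-3:],A[::6].round(1),B[::3].round(1))
l=cv2.fitLine(A[:,:2].astype(np.float32),cv2.DIST_HUBER,0,.01,.01).ravel();print(l,np.degrees(np.arctan2(l[1],l[0])))
u=np.radians(81.75);e=np.array([np.cos(u),np.sin(u)]);n=np.array([e[1],-e[0]])
pt=A[:,:2].mean(0) ; off=np.median(A[:,:2]@n)-18; along=np.median(B[:,:2]@e)-118
print('seat',off*n+along*e)
k=np.array([584.1,67.5]);print('from knob',k-190*e, 'top', [555.6,-122.4])
E
```

```text
[[394.5  82. ]
 [393.5  88. ]
 [393.5  94. ]] [[383.5 232. ]
 [383.5 238. ]
 [382.5 244. ]] [[ 591.8  -13.1   70.3]
 [ 587.5  -46.6   70.1]
 [ 581.7  -82.    71. ]
 [ 575.7 -119.8   71.5]
 [ 570.6 -160.8   71. ]] [[564.2  -5.4  74. ]
 [575.6  -6.1  74. ]
 [586.8  -8.6  74. ]]
[ 1.4430918e-01  9.8953265e-01  5.8004163e+02 -9.3559044e+01] 81.70272
seat [ 557.54638403 -123.60309519]
from knob [ 556.83640182 -120.5337635 ] top [555.6, -122.4]
```

```bash
python3 - <<'E'
from h import *
q=down(np.radians(-8.28))
env.move_pose([556.8,-122.4,120],q)
env.move_straight([556.8,-122.4,90],vel=60)
z=90; f0=env.observe()['ft_force'][2]; print(f0)
while z>76:
    z-=1.5; env.move_straight([556.8,-122.4,z],vel=40); o=env.observe(); f=o['ft_force'][2]
    print(z,o['position'].round(1),round(f,2))
    if f-f0>2.5: break
env.set_gripper(60)
o=env.observe();print(o['time_s'],o['gripper_width'],o['ft_force'])
env.move_straight([556.8,-122.4,170],vel=150)
env.sleep(.3)
snap('wrist','w3');snap('top','t3'); o=env.observe();print(o['time_s'],o['position'],o['ft_force'])
E
```

```text
-2.849447548800053
88.5 [ 556.9 -122.5   88.7] -4.43
87.0 [ 556.7 -122.4   86.9] -3.66
85.5 [ 556.7 -122.4   85.4] -3.43
84.0 [ 556.7 -122.4   83.8] -2.59
82.5 [ 556.7 -122.4   82.3] -2.78
81.0 [ 557.1 -122.5   81.3] -2.72
79.5 [ 557.3 -122.3   80.2] 2.46
11.3583 59.8125219361585 [-0.09371295  0.00611589  0.31954772]
12.5083 [ 556.56673457 -122.30334022  169.43342708] [0.10282945 0.26992626 0.08038298]
```

View pics/w3.png

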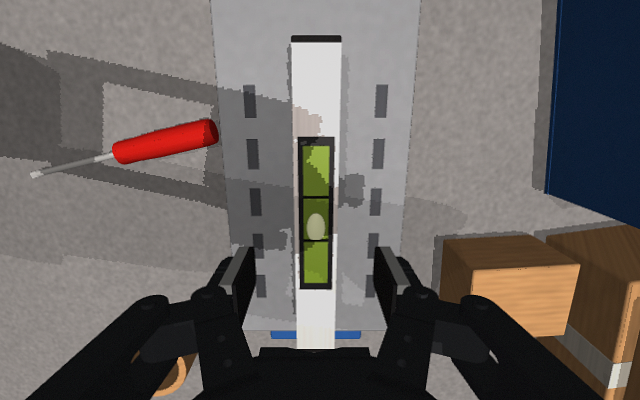

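View pics/t3.png

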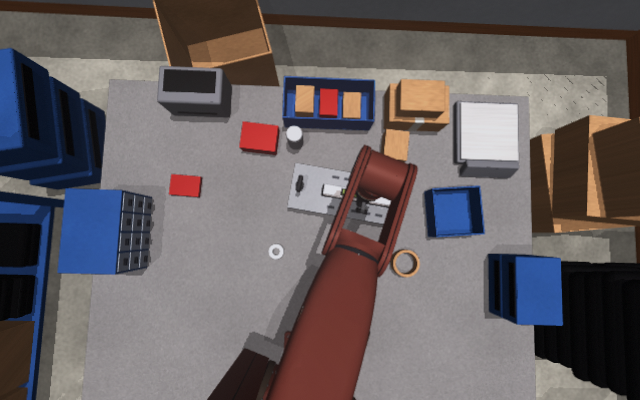

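The level lies on the strip, window up. The bubble is at (316,226) and the lines are at rows 197 and 240, so it sits a little towards the pivot even with the board raised. I'll quantify that and look at the knob.

```bash
python3 - <<'E'
from h import *
p,d,pos,rot=loadw('w3')
W=world('wrist',[(316,226.5),(316,197),(316,240.5),(316,138),(316,289),(316,40)],z=117,pos=pos,rot=rot)
e=np.array([np.cos(np.radians(81.72)),np.sin(np.radians(81.72))]);s=W[:,:2]@e;print((s-(s[1]+s[2])/2).round(1), W.round(1))
# view of knob
env.set_gripper(50)
env.move_pose([575,55,230],down(np.radians(80)))
snap('wrist','w4');print(env.observe()['time_s'])
E
```

```text
[ -5.4  15.9 -15.9  54.9 -55.2 111.3] [[ 557.6 -126.7  117. ]
 [ 560.6 -105.6  117. ]
 [ 556.1 -137.2  117. ]
 [ 566.1  -67.   117. ]
 [ 550.5 -176.1  117. ]
 [ 574.1  -11.2  117. ]]
13.95
```

View pics/w4.png

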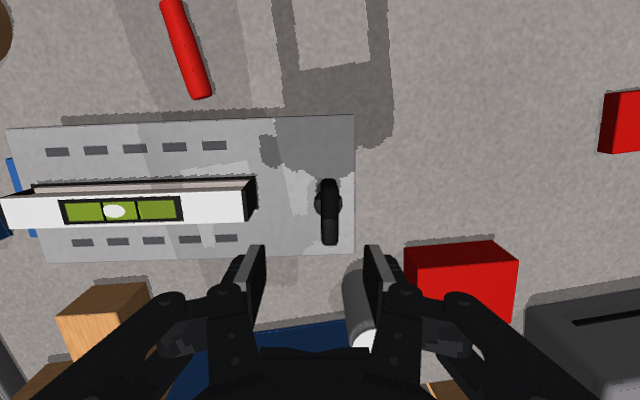

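```bash
python3 - <<'E'
from h import *
p,d,pos,rot=loadw('w4')
vv,uu=np.mgrid[165:255,300:360]
D=d[165:255,300:360].ravel()
Q=world('wrist',np.c_[uu.ravel(),vv.ravel()],depth=D,pos=pos,rot=rot)
m=(Q[:,2]>145)&(Q[:,2]<160);r=cv2.minAreaRect(Q[m][:,:2].astype(np.float32));print(r,np.median(Q[m][:,2]),m.sum())
E
```

```text
((584.107421875, 65.23143768310547), (14.104562759399414, 49.046478271484375), 80.41031646728516) 151.90236962493552 1047
```

```bash
python3 - <<'E'
from h import *
q=down(np.radians(80.4))
env.move_pose([584.1,65.2,175],q)
env.move_straight([584.1,65.2,121],vel=120)
env.set_gripper(8)
o=env.observe();print(o['time_s'],o['gripper_width'],o['ft_force'],o['position'])
j=np.array(o['joint_positions']);a=j.copy();a[5]+=2.07
b=np.array(j);b[5]+=1.0
env.set_joints(b);o=env.observe();print(o['time_s'],o['ft_force'],o['moment'],o['position'])
env.set_joints(a);o=env.observe();print(o['time_s'],o['ft_force'],o['moment'],o['position'],o['joint_positions'][5]-j[5])
env.set_gripper(45)
env.move_straight([584.1,65.2,185],vel=150)
o=env.observe();print(o['time_s'])
snap('wrist','w5')
E
```

```text
15.3083 13.413768270482654 [-1.67754901 -0.30580402  6.01640827] [584.83265521  65.2218776  122.20462228]
16.25 [-4.04767604 -3.84504479  4.62478047] [-0.62395911  0.64140748 -0.15971951] [584.42123775  64.69961168 122.25351092]
17.25 [-8.01993765 -3.28861241  6.28567054] [-0.5836652   1.20520441 -0.09333229] [583.61331376  64.79079834 122.19743852] 2.068735071930616
18.225
```

View pics/w5.png

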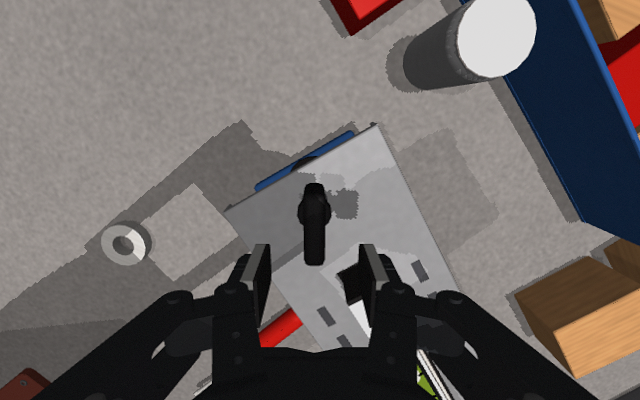

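```bash
cat >> h.py <<'E'
P=np.array([569.5,-38.0])
def press(target=11,zmin=98):
    z=env.observe()['position'][2]; 
    while z>zmin:
        f=env.observe()['ft_force'][2]
        if f>target: break
        z-=(2.0 if f<1 else 1.0); env.move_straight([*P,z],vel=30)
    o=env.observe();print('press',round(o['time_s'],2),'zcmd',z,o['position'].round(1),o['ft_force'].round(1)); return z
def goto_press():
    env.set_gripper(0)
    env.move_pose([*P,150],down(np.radians(81.7))); env.move_straight([*P,124],vel=80)
E
python3 - <<'E'
from h import *
goto_press(); print(env.observe()['time_s'],env.observe()['ft_force'])
press(); env.sleep(1.3)
snap('wrist','w6');o=env.observe();print(o['time_s'],o['ft_force'],o['position'])
E
```

```text
21.2083 [ 0.48388513 -0.07398876 -0.31599564]
press 23.46 zcmd 113.17454652762196 [570.8 -38.1 115.2] [-1.   3.8 13.4]
24.8083 [-1.05800688  3.95205179 12.77229595] [570.76669867 -38.07662957 115.22303291]
```

View pics/w6.png

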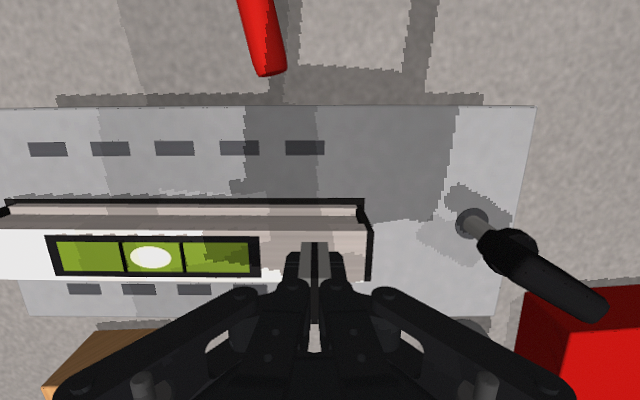

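The bubble centre is at (151,257) between the lines at columns 122 and 184, so it looks centred. I'll measure it, and check the board is really on its foot by pressing harder to see if anything moves.

```bash
cat >> h.py <<'E'
def bubble(f):
    p,d,pos,rot=loadw(f)
    h=cv2.cvtColor(p,cv2.COLOR_RGB2HSV);green=((h[...,0]>25)&(h[...,0]<50)&(h[...,1]>120)&(h[...,2]>50))
    n,l,s,c=cv2.connectedComponentsWithStats(green.astype(np.uint8));S=s[1:][s[1:,4]>150];x0,x1=S[:,0].min(),(S[:,0]+S[:,2]).max();y0,y1=S[:,1].min(),(S[:,1]+S[:,3]).max()
    r=p[y0:y1,x0:x1].astype(int);w=(r.min(2)>130)
    n,l,s,c=cv2.connectedComponentsWithStats(w.astype(np.uint8));i=1+s[1:,4].argmax();b=c[i]+[x0,y0]
    row=r[int(c[i][1])-0].sum(1) if 0 else np.r_[r[3:6],r[-6:-3]].sum(2).mean(0)
    dk=np.where(row<150)[0]+x0
    gs=np.split(dk,np.where(np.diff(dk)>2)[0]+1);L=[g.mean() for g in gs]
    print('window',x0,x1,y0,y1,'bubble',b,'area',s[i],'lines',L)
    L=[x for x in L if x0+20<x<x1-20]
    W=world('wrist',[b]+[(x,b[1]) for x in (L[0],L[-1])],z=117,pos=pos,rot=rot)
    e=np.array([np.cos(np.radians(81.72)),np.sin(np.radians(81.72))]);q=W[:,:2]@e;v=(q[0]-(q[1]+q[2])/2)*30/abs(q[2]-q[1])
    print('bubble mm toward foot',round(v,2),'line gap',abs(q[2]-q[1]).round(1));return v
E
python3 - <<'E'
from h import *
bubble('w6')
o=env.observe();z=113.17
for k in range(2):
    z-=.4; env.move_straight([*P,z],vel=20);o=env.observe();print(z,o['position'].round(2),o['ft_force'].round(1))
env.sleep(1.2);snap('wrist','w7');bubble('w7')
o=env.observe();print(o['time_s'],o['ft_force'])
E
```

```text
window 56 250 241 273 bubble [150.23174157 256.6741573 ] area [ 74   5  41  22 712] lines [np.float64(56.0), np.float64(182.0), np.float64(249.0)]
bubble mm toward foot -inf line gap 0.0
112.77 [571.01 -38.07 115.17] [-1.4  4.  15. ]
112.36999999999999 [571.22 -38.13 115.13] [-1.3  4.1 16.1]
window 56 250 241 273 bubble [149.7738764  256.50842697] area [ 73   5  42  22 712] lines [np.float64(56.0), np.float64(182.0), np.float64(249.0)]
bubble mm toward foot -inf line gap 0.0
26.5583 [-1.92749479  3.69716853 16.10424704]h.py:47: RuntimeWarning: divide by zero encountered in scalar divide
  e=np.array([np.cos(np.radians(81.72)),np.sin(np.radians(81.72))]);q=W[:,:2]@e;v=(q[0]-(q[1]+q[2])/2)*30/abs(q[2]-q[1])
```

View pics/w7.png

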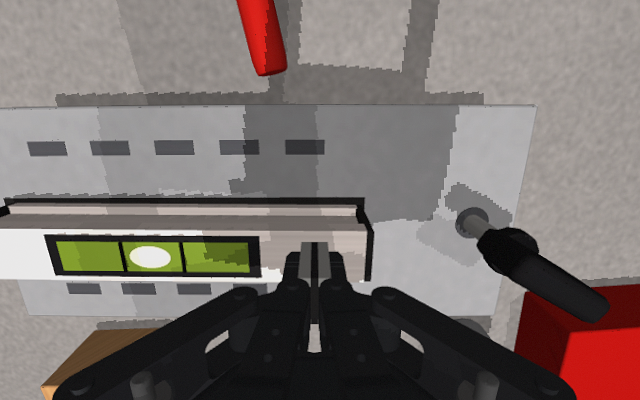

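```bash
python3 - <<'E'
from h import *
p,d,pos,rot=loadw('w7')
cv2.imwrite('pics/w7c.png',cv2.resize(p[225:290,30:280],None,fx=3.2,fy=3.2,interpolation=cv2.INTER_CUBIC)[:,:,::-1])
for v in (246,257,268): print(v,p[v,116:130].sum(1),p[v,176:190].sum(1))
for b,l,r in [((149.8,256.5),122.5,183)]:
    W=world('wrist',[b,(l,257),(r,257)],z=116,pos=pos,rot=rot)
    e=np.array([np.cos(np.radians(81.72)),np.sin(np.radians(81.72))]);q=W[:,:2]@e;print(q-q[1:].mean())
E
```

```text
246 [309 310 248  11  31   7 107 258 316 310 310 309 308 309] [352 360 271 114  23  38   1 332 366 356 357 356 357 352]
257 [304 307 309 313 283  63  20  21  53 229 321 309 292 424] [348 351 353 362 265 111  22  23  82 242 345 355 355 356]
268 [308 310 303 304 308 312 288 131  21   8   5 212 317 308] [312 314 312 316 316 325 196  11  35   6 290 323 320 312]
[ -1.45467407 -16.11645534  16.11645534]
```

View pics/w7c.png

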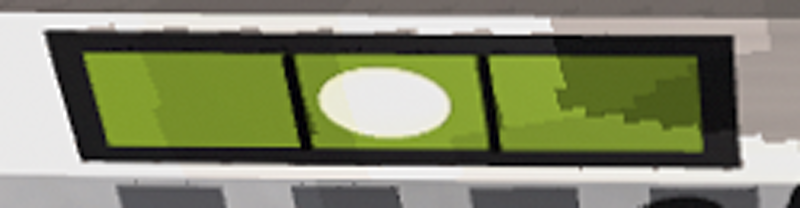

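```bash
python3 - <<'E'
from h import *
p,d,pos,rot=loadw('w7')
print(world('wrist',[(122.5,257),(182.3,257)],z=116,pos=pos,rot=rot).mean(0))
env.sleep(.3)
snap('wrist','w8');snap('scene','s8');o=env.observe();print(o['time_s'],o['ft_force'].round(2),o['position'],np.abs(o['joint_velocities']).max())
E
```

```text
[ 559.1218315  -122.73682828  116.        ]
26.9583 [-1.46  3.39 16.28] [571.19885892 -38.12119414 115.107376  ] 0.0026615760691221105
```

View pics/s8.png

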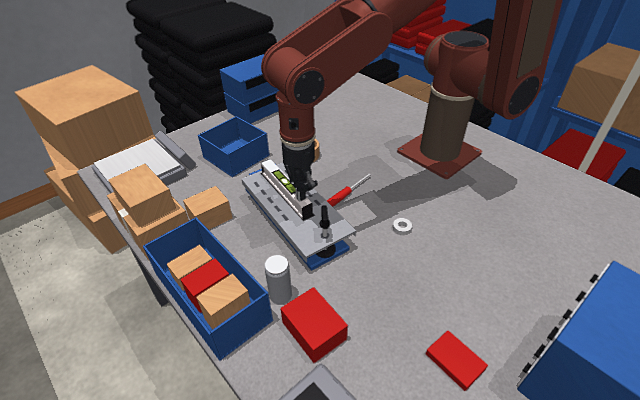

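View pics/w8.png

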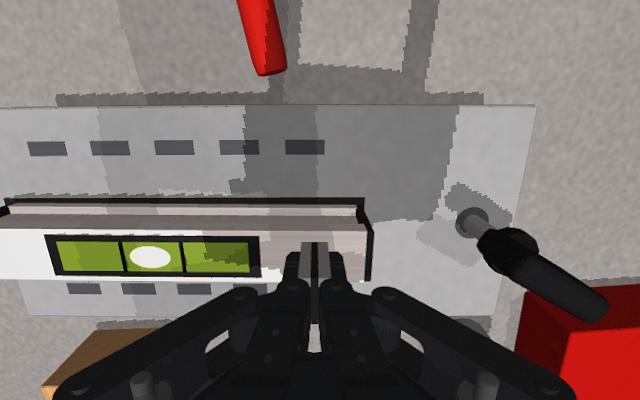

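The level is on the strip, within about 2 mm of the seat. The bubble is steady between the lines under 16 N, and the other goods haven't moved. I'm handing the job in.

```bash
python3 - <<'E'
from h import *
print(env.finish_job())
E
```

```text
the job is handed in; nothing more can be done
None
```

I laid the level lengthwise on the dark strip, right way up, and let go. I then turned the foot knob 2.07 rad clockwise and pressed the level down with the shut gripper, about 85 mm from its middle towards the foot. The job was handed in at about 27 s with the gripper still pressing.

Last checks before handing in:
- **Press:** the force was 16.3 N. Going from 13 to 16 N moved the tool only about 0.1 mm, so the board is firmly on its foot. A sideways force of about 4 N remained, but nothing was sliding.
- **Bubble:** it was steady about 1.5 mm off the middle, towards the pivot, and the limit is 4 mm. Viewing angle may account for about 0.6 mm of that. I measured it from hand-read line positions, because my automatic line finder failed and its output was not used.
- **Level position:** its middle is about 2 mm from the measured seat, which is about the calibration's accuracy.
- **Other goods:** they look unmoved in the final pictures.

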